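# Clear a glass offcut from the trimming top into the waste chute

### The arm

A 7-joint arm with a two-finger parallel gripper is mounted at the origin on the work surface. World frame = base frame: x ahead of the robot, y to its left, z up, the work surface at z = 0. Lengths are in m, angles in rad, forces in N, time in s.
With the tool pointing down it reaches from about 0.4 to 0.85 m from the base axis. Payload 6.9 kg.
Tool frame: the origin (TCP) lies midway between the tips of the shut fingers; the grasp point (between the pads) lies 19 mm behind it (ctrl.grip_point_offset is the distance from the TCP to the grasp point, in m); z points along the fingers, y is the line along which they close (so a half turn about z gives the same grasp; the last joint's range is limited). The gripper opens to 85 mm and grips with 20 to 120 N. Pads are 22 mm wide; open, the fingers measure 114 mm over their backs; the gripper's body (76 mm by 85 mm) begins 54 mm behind the grasp point. The pads swing forward as they close: fully open they stand 13 mm farther back than shut.
Start: joints at [-1.206, 0.507, -0.238, 1.5, 0.126, 1.149, -0.155], TCP at [0.16, 0.604, 0.231] pointing down, gripper open.
Joint ranges: [-3.08, 3.08], [-0.24, 2.05], [-1.43, 1.35], [0, 2.5], [-1.52, 4.66], [0.17, 1.96], [-2.89, 2.89]. Speed limits (rad/s): [2.39, 2.39, 3.14, 3.14, 3.14, 3.14, 3.14].

### API

Orientations are given as a rotation vector (axis times angle).
In Python, from plant import read_state, eyes, ctrl, nets gives the robot as it stands.
- The arm moves only by the tool drive_tool, never from a script. Its argument "moves" is a list of rows, each a list of 7 numbers: the shift along the world's x, y, z in mm, then the turn, a rotation vector about the world's x, y, z in rad, then the finger opening in mm, from 0 to 85.4. A call has 1 to 10 rows; each row shifts and turns the commanded pose from where the row before left it; what a row does not reach is not made up. A row lasts 1/8 s, in which the tool goes at most 62.5 mm and 10.7 degrees, less where a joint would pass 70% of its speed; a pose out of reach is approached as far as the arm can. A call is refused whole if a number of a shift passes 62.5 or a number of a turn 0.188, either way. A call with a gripper value outside its range is refused whole. The fingers move at their own pace and stop on an object; "grip_force" is the grip in N (left out, the last holds). Time passes only in rows, so rows that do not move let the fingers close. It gives the time, the measured TCP pose, the force, the opening and the grip force at its end, in the units of the state.
- read_state(): the state, without advancing time (a new reading comes with each control period).
- eyes.get_image(name): name is "side" or "top" or "wrist"; returns the picture (480x640x3 uint8, red, green, blue); there is no depth.
- eyes.get_calibration(name): a dict with "K" (3x3 intrinsics, pixels), "k1" (the pictures are not rectified: a ray, as slopes to the right and down, at radius r is drawn at 1 + k1 r^2 times it, then the intrinsics apply), "xyz" and "rotation" of the camera in the world; the wrist camera has in their place "T_tool_cam" (4x4, takes a point from camera to tool coordinates, whose origin is the TCP and whose axes are the flange's). Camera axes: x right, y down, z forward; pixel columns grow to the right and rows downward; lengths in m; the calibration is good to about 2 mm. A picture is of the moment at which its call begins: read the wrist's pose just before it. get_calibration takes no time and is no camera call.
- ctrl.sign_off(): hands the job in; it is judged then, once.
Trained networks look in the newest picture that a camera, given by its name, has taken for a name from the list of things; names that differ only in an ending like _2 or _b are one class to them, and where a whole thing is asked for, a point or a joint stands for the part that bears it (a point fixed in the world has none). Each returns a list of dicts, best first, with "confidence" (0 to 1); they miss things now and then, are a little off and sometimes report something else, mostly with a low value. They report only what shows in the picture. A call takes as long as a camera call.
- nets.search_frame(camera, name): "centre" ([column, row] in pixels, amid what is visible of it).
- nets.mark_of(camera, name): "centre" ([column, row] in pixels: a listed point, or the origin of a listed thing).
The state is a dict: "time_s": time; "qpos": joint angles; "qd": joint speeds; "joint_torque": joint torques, N m; "eef_pos": TCP position; "tcp_rot": TCP orientation; "force": force on the tool from outside, world axes, zero at the start; "ft_torque": the same for the moment, N m; "gripper_width": finger opening in m; "grasp_force": force on a finger pad.
Only numpy, scipy, OpenCV 4.12 (cv2) and the standard library are available. Lean on these libraries where they do the work, as an engineer would, in place of code of your own. Each camera call takes 0.05 s, during which the arm holds its last target. There are 200 camera calls.

### The job

Clear the long glass offcut off the trimming top into the waste chute: set your fingertips down on its face very slowly and, with light steady pressure, slide it out from under the two spring clips and well clear of the stop bar while it stays flat on the top, then push it over the edge in line with the chute so that it drops down the chute into the bin. Slide it, never lift it, and keep the force of the fingers on it under about 15 N or it cracks. Leave the square pane, the brass weight, the beaker and the wash bottle where they are.

Things in the scene. Friction and masses are not known exactly. Their poses are not given: they have to be found in the camera images.
- station: fixed glass-trimming station: grey drawer chest, 200 deep (x) by 400 wide (y) in mm, white slick laminate top, steel stop bar across it, and on its +x side a steel chute into a grey open bin. Origin: centre of the chest's underside; +x from stop bar to chute, y along the bar, z up. Trimming surface at z = +140. On levelling feet: its height varies by 8 mm. Turned up to 20 degrees
- stop_face (a point): point in the middle of the stop bar's working face, at the trimming surface (station x = -25, y = 0, z = +140). The bar is 22 thick, 380 long and stands 12 above the surface
- clips_mid (a point): point midway between the tips of two steel leaf-spring clips, 10 wide, screwed to the stop bar at station y = +24 and -24. Their tips press the back edge of the work down with about 4 N each, reach 9 mm in front of the stop face, and stand up to 19 above the surface; this point is at station x = -19, z = +146
- ledge_edge (a point): point on the top's free edge at the trimming surface, in the middle of the chute's width (station x = +100, y = 0, z = +140). The offcut tips over once its middle has passed this edge
- chute_mouth (a point): middle of the upper end of the chute's floor, 3.5 beyond and 10 below the edge. The chute is 136 wide inside (station y -68 to +68) and falls at 46 degrees into the bin. The tops of its cheeks are 4 below the trimming surface, so a piece that overlaps a cheek sticks there
- bin_floor (a point): centre of the waste bin's inner floor (station x = +242, y = 0, z = +14), with a few small old glass scraps on it. Inside the bin measures x 177 to 308, y -93 to +93; its rim is at z = +95
- offcut: plain glass strip 110 long (y) by 45 (x) by 6 thick, 50 to 105 g. Origin: centre of its underside. It starts flat, its long edge within 2 mm of the stop, under both clips, up to 20 off the chute's middle. Friction on the top 0.15. Dragging it by its face takes 8 to 11 N downward: lighter fingers slip or creep on it. Rigid: a touch at 10 mm/s already passes 15 N, at 4 mm/s it does not
- pane: square pane of the same glass to be kept, 60 by 60 by 6, lying on the trimming top to one side, its centre about 145 from the chute's middle line; origin centre of its underside. Leave alone
- weight: small brass weight, a round block of 40 diameter and 36 high with a knob, standing on the trimming top on the other side, about 145 from the middle line; origin centre of its underside. Leave alone
- beaker: clear open beaker, 72 diameter, 95 high, on the bench to the left of the station; origin centre of its underside. Leave alone
- wash_bottle: white plastic wash bottle with a bent spout, 62 diameter, 200 high, spout reaching 73 to its own +x, on the bench to the right of the station; origin centre of its underside. Leave alone

How it is judged:
By the outcome, as a careful person would: the job done as asked, in the order asked, and still so for the second after the job is handed in, with the robot touching nothing.
It also fails if it takes over 64 s, if anything falls off the work surface, if the arm or the gripper's body presses on something with over 40 N, if the wrist force passes 120 N, or if a joint passes its speed limit or range.

## Working session

There is one attempt and no reset: what is moved stays moved. The work goes in short steps, Python scripts to look and compute and a tool call to move; the robot and the scene stay as the last step left them, time stands still between calls to the robot, and variables do not carry over. Pictures are saved under pics/ and viewed, at most 10 in all, crops included, and the job is handed in when it is done.

Besides the shell and the picture viewer there is one more tool, called as a command line: name --pt "numbers of a row" for each row, then --argument value for the rest. drive_tool: Moves the arm, as the interface text tells. Its arguments: {"type":"object","properties":{"moves":{"type":"array"},"grip_force":{"type":"number"}},"required":["moves"]}

```bash
mkdir -p pics
cat > h.py <<'E'
import numpy as np, cv2
from scipy.spatial.transform import Rotation as R
from plant import read_state, eyes, ctrl, nets
def cam(name,st=None):
    c=eyes.get_calibration(name)
    if 'T_tool_cam' in c:
        st=st or read_state(); T=np.eye(4); T[:3,:3]=R.from_rotvec(st['tcp_rot']).as_matrix(); T[:3,3]=st['eef_pos']
        T=T@np.array(c['T_tool_cam']); return c,T[:3,3],T[:3,:3]
    r=np.array(c['rotation']); 
    return c,np.array(c['xyz']),(r if r.shape==(3,3) else R.from_rotvec(r).as_matrix())
def ray(name,px,st=None):
    c,o,M=cam(name,st); k=np.array([c['k1'],0,0,0,0.]); K=np.array(c['K'])
    d=(np.array(px)-K[:2,2])/[K[0,0],K[1,1]]
    u=d.copy()
    for _ in range(20): u=d/(1+c['k1']*(u@u))
    v=M@np.array([u[0],u[1],1]); return o,v/np.linalg.norm(v)
def onz(name,px,z,st=None):
    o,v=ray(name,px,st); return o+v*(z-o[2])/v[2]
def tri(rs):
    A=sum(np.eye(3)-np.outer(v,v) for o,v in rs); b=sum((np.eye(3)-np.outer(v,v))@o for o,v in rs)
    return np.linalg.solve(A,b)
E
python3 - <<'E'
from h import *
np.set_printoptions(precision=4,suppress=True)
s=read_state(); print(s)
for n in ('side','top'):
    cv2.imwrite(f'pics/{n}0.png',eyes.get_image(n)[:,:,::-1]); c=eyes.get_calibration(n); print(n,c['xyz'],c['K'][0],c['k1'])
P={}
for t in ['stop_face','clips_mid','ledge_edge','chute_mouth','bin_floor','offcut','pane','weight','beaker','wash_bottle']:
    rs=[]
    for n in ('side','top'):
        r=nets.mark_of(n,t)
        if r: rs.append(ray(n,r[0]['centre'])); print(t,n,np.round(r[0]['centre'],1),round(r[0]['confidence'],2), end=' ')
    if len(rs)==2: print(tri(rs))
    else: print()
E
```

```text
{'time_s': 0.0, 'qpos': array([-1.2065,  0.5084, -0.2375,  1.5012,  0.1257,  1.1489, -0.1548]), 'qd': array([ 0.0008,  0.0016, -0.0005, -0.0007, -0.0002,  0.001 , -0.0005]), 'joint_torque': array([  0.0004, -62.0605,  -2.1869, -24.9652,   0.0126,   0.0116,
         0.0001]), 'eef_pos': array([0.1599, 0.6037, 0.2304]), 'tcp_rot': array([-0.4054, -3.1151,  0.0029]), 'force': array([-0.8614,  0.307 ,  0.6472]), 'ft_torque': array([0.0381, 0.0312, 0.001 ]), 'grasp_force': 0.0, 'gripper_width': 0.08557260187099255}
side [ 0.0634 -1.0217  0.9471] [492.0527   0.     311.9362] -0.000918504654804914
top [ 0.3581 -0.0031  1.1987] [450.5278   0.     323.5323] 0.03753231516600793
stop_face side [270.1 244.3] 0.89 stop_face top [309.3 285.6] 0.56 [0.4732 0.0276 0.111 ]
clips_mid side [270.1 237. ] 0.8 clips_mid top [308.4 285.5] 0.73 [0.4729 0.0285 0.1357]
ledge_edge side [303.5 221.1] 0.66 ledge_edge top [295.8 239.8] 0.62 [0.5866 0.0517 0.1395]
chute_mouth side [305.4 224.7] 0.89 chute_mouth top [292.7 239.9] 0.94 [0.5938 0.0595 0.1189]
bin_floor side [339.8 237.8] 0.64 bin_floor top [280.9 197.8] 0.74 [0.7381 0.0939 0.0007]
offcut side [274.4 232.9] 0.86 offcut top [304.9 277.8] 0.76 [0.4904 0.0358 0.1397]
pane side [257.4 205.7] 0.82 pane top [242.5 284.4] 0.82 [0.4901 0.1794 0.1488]
weight side [321.1 249.7] 0.61 weight top [365.6 247.9] 0.7 [ 0.5548 -0.1129  0.1564]
beaker side [214.4 211.8] 0.91 beaker top [154.7 319.7] 0.79 [ 0.426   0.438  -0.0019]
wash_bottle side [350.5 393.1] 0.95 wash_bottle top [489.4 284.7] 0.94 [ 0.4595 -0.4441  0.0059]
```

Run:
```python
import cv2
a=cv2.imread('pics/side0.png')[150:350,180:420]; b=cv2.imread('pics/top0.png')[140:370,200:430]
a=cv2.resize(a,(400,333),interpolation=3);b=cv2.resize(b,(400,400),interpolation=3);a=cv2.copyMakeBorder(a,0,67,0,0,0)
cv2.imwrite('pics/c0.png',cv2.hconcat([a,b]))
```

```text
(no output)
```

View pics/c0.png

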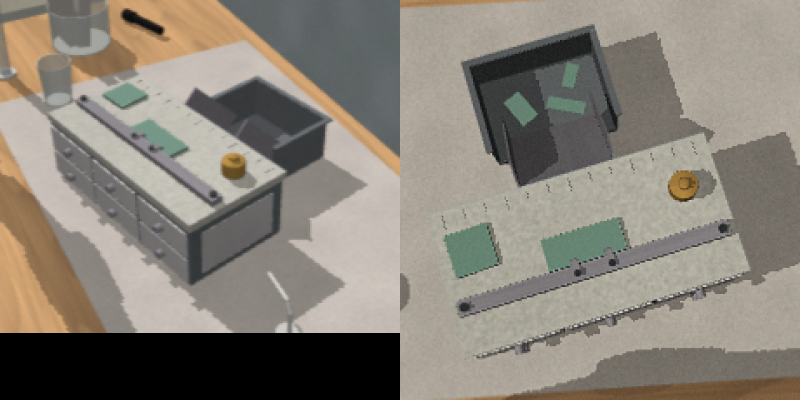

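The pictures show the strip under both clips (top crop about 585,245), shifted toward the pane's side. The chute mouth is at about (565,170) and the station is turned about 15°. The networks' marks agree with this. Next I work out the yaw and approach.

Run:
```python
from h import *
np.set_printoptions(precision=4,suppress=True)
a=onz('top',(236.2,316.5),.155);b=onz('top',(387.5,271.1),.155); d=a-b; print(d,np.linalg.norm(d),'yaw',np.degrees(np.arctan2(-d[0],d[1])))
s=read_state(); M=R.from_rotvec(s['tcp_rot']).as_matrix(); print(M, 'tooly ang',np.degrees(np.arctan2(M[1,1],M[0,1])))
print(eyes.get_calibration('wrist')['T_tool_cam'])
```

```text
[-0.0822  0.3545  0.    ] 0.36394902813354385 yaw 13.059062054186368
[[-0.9667  0.2559 -0.    ]
 [ 0.2559  0.9667  0.    ]
 [ 0.      0.     -1.    ]] tooly ang 75.17042519560859
[[-0.0003 -0.9531 -0.3026  0.0778]
 [ 1.     -0.0001 -0.0005 -0.0001]
 [ 0.0004 -0.3026  0.9531 -0.143 ]
 [ 0.      0.      0.      1.    ]]
```

drive_tool --pt "25 -45 10 0 0 0.049 40" --pt "28 -50 10 0 0 0.049 40" --pt "28 -50 10 0 0 0.049 40" --pt "28 -50 10 0 0 0.049 40" --pt "28 -50 5 0 0 0.049 40" --pt "28 -50 5 0 0 0.049 40" --pt "28 -50 0 0 0 0.049 40" --pt "28 -50 0 0 0 0.049 40" --pt "28 -50 0 0 0 0.049 40" --pt "28 -50 0 0 0 0.049 40"

```text
time_s: 2.35
eef_pos: [0.4377, 0.1076, 0.2817]
tcp_rot: [-0.365, 3.119, 0.0]
force: [0.9, 0.8, -1.2]
gripper_width: 0.0402
grasp_force: 0.0
```

drive_tool --pt "22 -42 0 0 0 0 40" --pt "16 -30 0 0 0 0 40" --pt "0 0 0 0 0 0 40" --pt "0 0 0 0 0 0 40"

```text
time_s: 2.85
eef_pos: [0.4747, 0.0379, 0.2812]
tcp_rot: [0.363, -3.12, -0.001]
force: [-1.2, -0.0, 0.3]
gripper_width: 0.0401
grasp_force: 0.0
```

Run:
```python
from h import *
np.set_printoptions(precision=4,suppress=True)
s=read_state(); print(s['time_s'],s['eef_pos'],s['tcp_rot'],s['force'],s['gripper_width'])
cv2.imwrite('pics/w0.png',eyes.get_image('wrist')[:,:,::-1])
for t,z in [('stop_face',.14),('clips_mid',.146),('ledge_edge',.14),('chute_mouth',.13),('offcut',.14)]:
    r=nets.mark_of('wrist',t)
    if r: print(t,np.round(r[0]['centre'],1),round(r[0]['confidence'],2),onz('wrist',r[0]['centre'],z,s))
```

```text
2.85 [0.4747 0.0379 0.2812] [ 0.363  -3.1203 -0.0009] [-1.1737 -0.0346  0.3195] 0.0401414210280232
stop_face [305.6 213.2] 0.8 [0.4666 0.0236 0.14  ]
clips_mid [304.3 220.4] 0.88 [0.4708 0.0237 0.146 ]
ledge_edge [307.5 355.3] 0.84 [0.5872 0.052  0.14  ]
chute_mouth [304.6 351. ] 0.82 [0.5901 0.0497 0.13  ]
offcut [309.8 239.8] 0.88 [0.4864 0.0313 0.14  ]
```

View pics/w0.png

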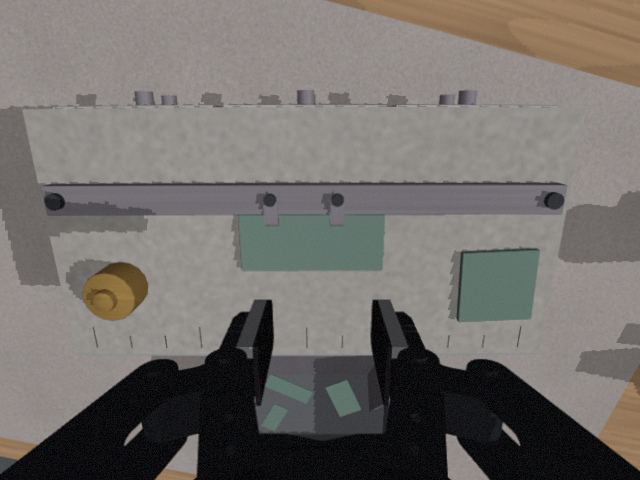

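The wrist view shows the bar level at row about 198 (bolts 54 and 554), so the yaw is right. The clips are at columns 270 and 337. The strip spans columns 239 to 384 and rows 215 to 271, and the front edge of the top is at row 355.

Run:
```python
from h import *
np.set_printoptions(precision=4,suppress=True)
s=read_state(); w=lambda p,z:onz('wrist',p,z,s)
b0,b1=w((54.5,201.5),.155),w((554,200.5),.155); d=b1-b0
print('bolts',d,np.linalg.norm(d),np.degrees(np.arctan2(-d[0],d[1])),(b0+b1)/2)
for z in (.138,.146,.152):
  l,r=w((240.5,271.5),z),w((384,270.5),z); d=r-l; print('front',z,(l+r)/2,np.linalg.norm(d),np.degrees(np.arctan2(-d[0],d[1])))
  e=w((307,355.5),z-.006); print('edge',e)
c0,c1=w((270,200),.158),w((337,200),.158);print('clips',c0,c1,np.linalg.norm(c1-c0))
yaw=np.radians(13.3); X=np.array([np.cos(yaw),np.sin(yaw)])
M=R.from_rotvec(s['tcp_rot']).as_matrix(); print('tooly',np.degrees(np.arctan2(M[1,1],M[0,1]))-90)
Y=np.array([-X[1],X[0]])
for n,p in dict(front=((w((240.5,271.5),.146)+w((384,270.5),.146))/2),edge=w((307,355.5),.14),clip=(c0+c1)/2,bolt=(b0+b1)/2,tcp=s['eef_pos']).items(): print(n,p[:2]@X,p[:2]@Y)
```

```text
bolts [-0.0826  0.3465  0.    ] 0.35626650478251 13.413531210523708 [0.4547 0.02   0.155 ]
front 0.138 [0.5121 0.0389 0.138 ] 0.1142717846819725 13.745196989316808
edge [0.5931 0.0526 0.132 ]
front 0.146 [0.5089 0.0384 0.146 ] 0.11107985380577909 13.745196989316836
edge [0.5877 0.0517 0.14  ]
front 0.152 [0.5066 0.038  0.152 ] 0.108685905648634 13.74519698931681
edge [0.5838 0.051  0.146 ]
clips [ 0.459 -0.003  0.158] [0.4483 0.0426 0.158 ] 0.04681205320091604
tooly 13.325016850706348
front 0.5041181440738524 -0.0797531525269914
edge 0.5838695332339284 -0.08492277745392708
clip 0.44604669234806493 -0.08512357569531612
bolt 0.4470933227175077 -0.08516301235683855
tcp 0.4707439861660807 -0.0723172595156289
```

drive_tool --pt "6 -1 -25 0 0 0 40" --pt "6 -1 -25 0 0 0 40" --pt "5.5 -1.5 -25 0 0 0 40" --pt "0 0 -25 0 0 0 40" --pt "0 0 -15 0 0 0 40" --pt "0 0 -4 0 0 0 40" --pt "0 0 0 0 0 0 40" --pt "0 0 0 0 0 0 40"

```text
time_s: 4.15
eef_pos: [0.4929, 0.0338, 0.163]
tcp_rot: [-0.362, 3.119, -0.0]
force: [0.1, -0.7, 0.1]
gripper_width: 0.04
grasp_force: 0.0
```

Run:
```python
from h import *
np.set_printoptions(precision=4,suppress=True)
s=read_state(); print(s['time_s'],s['eef_pos'],s['tcp_rot'],s['force'],s['gripper_width'])
cv2.imwrite('pics/w1.png',eyes.get_image('wrist')[:,:,::-1])
```

```text
4.15 [0.4929 0.0338 0.163 ] [-0.3624  3.1193 -0.0001] [ 0.0555 -0.7106  0.1242] 0.04001782489948365
```

View pics/w1.png

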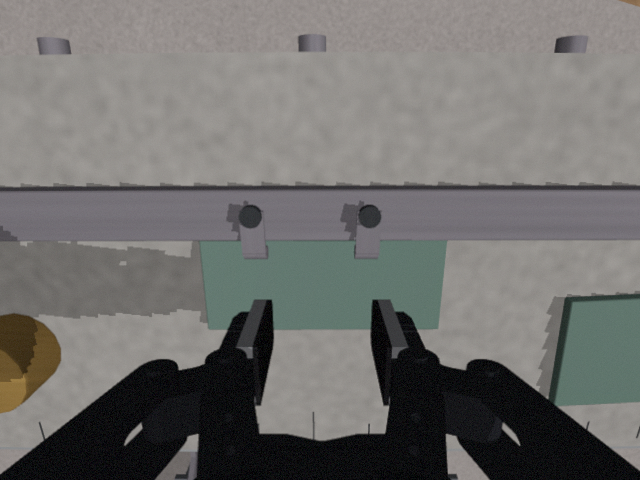

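The tips are centred over the strip (columns 262 and 380, strip middle about 323) and sit in front of the clip tips at row 257. Now I descend.

drive_tool --pt "0 0 -1.5 0 0 0 40" --pt "0 0 -1.5 0 0 0 40" --pt "0 0 -1.5 0 0 0 40" --pt "0 0 -1.2 0 0 0 40" --pt "0 0 -0.8 0 0 0 40" --pt "0 0 -0.4 0 0 0 40" --pt "0 0 -0.4 0 0 0 40" --pt "0 0 -0.4 0 0 0 40" --pt "0 0 -0.4 0 0 0 40" --pt "0 0 -0.4 0 0 0 40"

```text
time_s: 5.45
eef_pos: [0.4925, 0.0337, 0.1538]
tcp_rot: [-0.362, 3.121, -0.0]
force: [1.1, -0.2, 0.4]
gripper_width: 0.0401
grasp_force: 0.0
```

drive_tool --pt "0 0 -0.4 0 0 0 40" --pt "0 0 -0.4 0 0 0 40" --pt "0 0 -0.4 0 0 0 40" --pt "0 0 -0.4 0 0 0 40" --pt "0 0 -0.4 0 0 0 40"

```text
time_s: 6.08
eef_pos: [0.4925, 0.0337, 0.1518]
tcp_rot: [-0.362, 3.121, -0.0]
force: [0.0, -0.4, 0.2]
gripper_width: 0.0399
grasp_force: 0.0
```

drive_tool --pt "0 0 -0.4 0 0 0 40" --pt "0 0 -0.4 0 0 0 40" --pt "0 0 -0.4 0 0 0 40"

```text
time_s: 6.45
eef_pos: [0.4925, 0.0337, 0.1505]
tcp_rot: [0.362, -3.121, 0.0]
force: [-0.0, -0.3, 0.6]
gripper_width: 0.0403
grasp_force: 0.0
```

drive_tool --pt "0 0 -0.4 0 0 0 40" --pt "0 0 -0.4 0 0 0 40"

```text
time_s: 6.7
eef_pos: [0.4925, 0.0337, 0.1498]
tcp_rot: [0.362, -3.121, 0.0]
force: [-0.6, -0.5, 0.5]
gripper_width: 0.0401
grasp_force: 0.0
```

drive_tool --pt "0 0 -0.4 0 0 0 40" --pt "0 0 -0.4 0 0 0 40"

```text
time_s: 6.95
eef_pos: [0.4925, 0.0336, 0.149]
tcp_rot: [0.362, -3.121, 0.0]
force: [-0.5, 1.1, 0.6]
gripper_width: 0.0398
grasp_force: 0.0
```

drive_tool --pt "0 0 -0.4 0 0 0 40" --pt "0 0 -0.4 0 0 0 40"

```text
time_s: 7.2
eef_pos: [0.4925, 0.0337, 0.1481]
tcp_rot: [0.362, -3.121, 0.0]
force: [-0.2, 0.0, 0.5]
gripper_width: 0.0404
grasp_force: 0.0
```

drive_tool --pt "0 0 -0.4 0 0 0 40" --pt "0 0 -0.4 0 0 0 40"

```text
time_s: 7.45
eef_pos: [0.4925, 0.0337, 0.1474]
tcp_rot: [-0.362, 3.121, -0.0]
force: [-0.2, -0.5, 0.5]
gripper_width: 0.0403
grasp_force: 0.0
```

drive_tool --pt "0 0 -0.4 0 0 0 40" --pt "0 0 -0.4 0 0 0 40"

```text
time_s: 7.7
eef_pos: [0.4925, 0.0337, 0.1466]
tcp_rot: [-0.362, 3.121, -0.0]
force: [-0.3, 0.6, -0.1]
gripper_width: 0.0399
grasp_force: 0.0
```

drive_tool --pt "0 0 -0.4 0 0 0 40" --pt "0 0 -0.4 0 0 0 40"

```text
time_s: 7.95
eef_pos: [0.4925, 0.0337, 0.1457]
tcp_rot: [0.362, -3.121, 0.0]
force: [-0.5, -0.4, 0.7]
gripper_width: 0.0401
grasp_force: 0.0
```

drive_tool --pt "0 0 -0.4 0 0 0 40" --pt "0 0 -0.4 0 0 0 40" --pt "0 0 -0.4 0 0 0 40"

```text
time_s: 8.32
eef_pos: [0.4925, 0.0337, 0.1445]
tcp_rot: [0.362, -3.121, 0.0]
force: [-0.7, 0.7, 0.6]
gripper_width: 0.0402
grasp_force: 0.0
```

drive_tool --pt "0 0 -0.4 0 0 0 40" --pt "0 0 -0.4 0 0 0 40" --pt "0 0 -0.4 0 0 0 40"

```text
time_s: 8.7
eef_pos: [0.4925, 0.0336, 0.1434]
tcp_rot: [0.362, -3.121, 0.0]
force: [0.1, 0.6, 0.7]
gripper_width: 0.0398
grasp_force: 0.0
```

drive_tool --pt "0 0 -0.4 0 0 0 40" --pt "0 0 -0.4 0 0 0 40" --pt "0 0 -0.4 0 0 0 40"

```text
time_s: 9.07
eef_pos: [0.4925, 0.0337, 0.1421]
tcp_rot: [0.362, -3.121, -0.0]
force: [-0.3, -0.7, 0.3]
gripper_width: 0.04
grasp_force: 0.0
```

drive_tool --pt "0 0 -0.4 0 0 0 40" --pt "0 0 -0.4 0 0 0 40" --pt "0 0 -0.4 0 0 0 40"

```text
time_s: 9.45
eef_pos: [0.4925, 0.0337, 0.1416]
tcp_rot: [-0.362, 3.12, -0.0]
force: [-3.2, 1.0, 10.4]
gripper_width: 0.04
grasp_force: 5.5
```

drive_tool --pt "0 0 0 0 0 0 40" --pt "0 0 0 0 0 0 40"

```text
time_s: 9.7
eef_pos: [0.4925, 0.0337, 0.1416]
tcp_rot: [-0.362, 3.12, -0.0]
force: [-3.0, 0.5, 7.0]
gripper_width: 0.0403
grasp_force: 3.8
```

drive_tool --pt "0 0 -0.15 0 0 0 40" --pt "0.5 0.1 0 0 0 0 40" --pt "1 0.2 0 0 0 0 40" --pt "1 0.2 0 0 0 0 40"

```text
time_s: 10.2
eef_pos: [0.4948, 0.0341, 0.1416]
tcp_rot: [-0.362, 3.12, -0.0]
force: [-4.1, -0.1, 9.2]
gripper_width: 0.04
grasp_force: 4.9
```

drive_tool --pt "1.5 0.3 0 0 0 0 40" --pt "2 0.4 0 0 0 0 40" --pt "2 0.4 0 0 0 0 40" --pt "2 0.4 0 0 0 0 40" --pt "2 0.4 0 0 0 0 40"

```text
time_s: 10.82
eef_pos: [0.5051, 0.0361, 0.1416]
tcp_rot: [-0.362, 3.119, -0.0]
force: [-1.6, -0.3, 7.1]
gripper_width: 0.0398
grasp_force: 3.6
```

Run:
```python
from h import *
np.set_printoptions(precision=4,suppress=True)
s=read_state(); print(s['time_s'],s['eef_pos'],s['force'])
cv2.imwrite('pics/w2.png',eyes.get_image('wrist')[:,:,::-1])
```

```text
10.825 [0.5051 0.0361 0.1416] [-1.5557 -0.3319  7.0555]
```

View pics/w2.png

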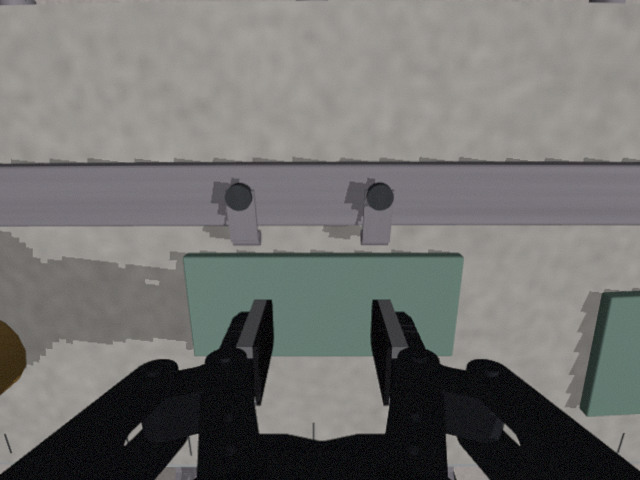

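The strip is out from under the clips (tips at row 243, strip back edge at row 255) and unyawed, and sits about 15 px toward the pane. I keep sliding, with a slight shift sideways.

drive_tool --pt "1 0.1 -0.12 0 0 0 40" --pt "2 0.2 0 0 0 0 40" --pt "2.5 0.3 0 0 0 0 40" --pt "2.5 0.3 0 0 0 0 40" --pt "2.5 0.3 0 0 0 0 40"

```text
time_s: 11.5
eef_pos: [0.5157, 0.0374, 0.1416]
tcp_rot: [-0.362, 3.119, -0.0]
force: [-1.2, -0.7, 7.6]
gripper_width: 0.04
grasp_force: 4.0
```

drive_tool --pt "2.5 0.3 -0.12 0 0 0 40" --pt "2.5 0.3 0 0 0 0 40" --pt "2.5 0.3 0 0 0 0 40" --pt "2.5 0.3 0 0 0 0 40" --pt "2.5 0.3 0 0 0 0 40"

```text
time_s: 12.12
eef_pos: [0.5283, 0.0389, 0.1416]
tcp_rot: [-0.362, 3.119, -0.0]
force: [-0.9, -1.2, 7.6]
gripper_width: 0.0399
grasp_force: 4.3
```

drive_tool --pt "2.5 0.3 -0.05 0 0 0 40" --pt "2.5 0.3 0 0 0 0 40" --pt "2.5 0.3 0 0 0 0 40" --pt "2.5 0.3 -0.05 0 0 0 40" --pt "2.5 0.3 0 0 0 0 40"

```text
time_s: 12.75
eef_pos: [0.5409, 0.0404, 0.1416]
tcp_rot: [-0.362, 3.118, -0.0]
force: [-1.3, -0.1, 9.0]
gripper_width: 0.0402
grasp_force: 4.6
```

drive_tool --pt "2.5 0.3 0 0 0 0 40" --pt "2.5 0.3 0 0 0 0 40" --pt "2.5 0.3 0 0 0 0 40" --pt "2.5 0.3 0 0 0 0 40" --pt "1.5 0.2 0 0 0 0 40" --pt "0 0 0 0 0 0 40" --pt "0 0 0 0 0 0 40"

```text
time_s: 13.62
eef_pos: [0.5525, 0.0418, 0.1416]
tcp_rot: [-0.362, 3.118, -0.0]
force: [-1.1, -0.1, 8.4]
gripper_width: 0.04
grasp_force: 4.0
```

Run:
```python
from h import *
np.set_printoptions(precision=4,suppress=True)
s=read_state(); print(s['time_s'],s['eef_pos'],s['force'])
cv2.imwrite('pics/w3.png',eyes.get_image('wrist')[:,:,::-1])
for t,z in [('stop_face',.138),('ledge_edge',.138),('offcut',.138)]:
    for n in ('wrist','top'):
        r=nets.mark_of(n,t)
        if r: p=onz(n,r[0]['centre'],z,s); print(t,n,np.round(r[0]['centre'],1),round(r[0]['confidence'],2),p,p[0]*.973+p[1]*.230,p[1]*.973-p[0]*.230)
```

```text
13.625 [0.5525 0.0418 0.1416] [-1.1036 -0.1238  8.3845]
stop_face wrist [323.3  86.4] 0.84 [0.4655 0.0219 0.138 ] 0.45793121053481933 -0.08579394864703202
stop_face top [309.3 285.6] 0.56 [0.4742 0.0257 0.138 ] 0.46727354493822254 -0.08402844756314576
ledge_edge wrist [324.9 384.7] 0.82 [0.5873 0.0514 0.138 ] 0.5832495923552888 -0.08508000101169791
ledge_edge top [295.8 239.8] 0.62 [0.5864 0.0519 0.138 ] 0.5824911841707906 -0.0843446872851098
offcut wrist [321.1 298.5] 0.88 [0.5459 0.0399 0.138 ] 0.5402942328949333 -0.0867190936930968
offcut top [304.9 277.8] 0.76 [0.4933 0.0351 0.138 ] 0.4880027136243277 -0.07932450943316227
```

View pics/w3.png

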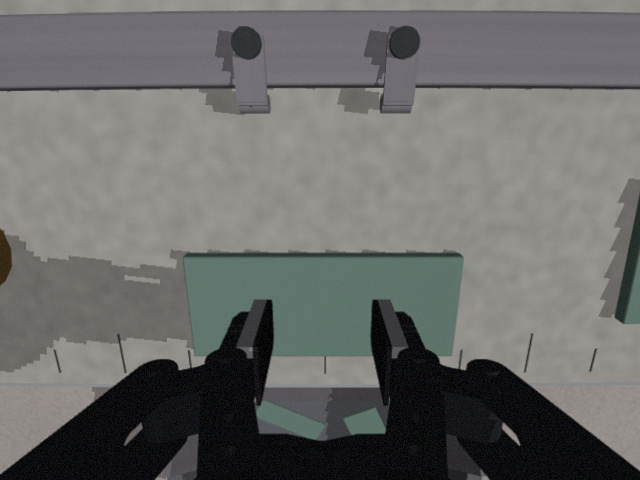

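The strip has followed without slipping or yaw: it spans columns 185 to 462 with its rear edge at row 255, within about 2 mm of the chute's middle line (columns 321 vs 324). The bar face is now about 60 mm behind it. I'll lift off, go behind the rear edge and push there.

drive_tool --pt "0 0 0.5 0 0 0 40" --pt "0 0 0.7 0 0 0 40" --pt "0 0 3 0 0 0 40" --pt "0 0 8 0 0 0 40" --pt "-11 -2.6 3 0 0 0 40" --pt "-12 -2.8 0 0 0 0 40" --pt "-12 -2.8 0 0 0 0 40" --pt "-10 -2.4 0 0 0 0 40" --pt "0 0 0 0 0 0 40" --pt "0 0 0 0 0 0 40"

```text
time_s: 15.22
eef_pos: [0.5068, 0.0312, 0.1558]
tcp_rot: [-0.362, 3.12, 0.0]
force: [0.6, -0.4, -0.3]
gripper_width: 0.0401
grasp_force: 0.0
```

Run:
```python
from h import *
np.set_printoptions(precision=4,suppress=True)
s=read_state(); p=s['eef_pos']; print(s['time_s'],p,s['force'],p[0]*.973+p[1]*.230,p[1]*.973-p[0]*.230)
cv2.imwrite('pics/w4.png',eyes.get_image('wrist')[:,:,::-1])
```

```text
15.225 [0.5068 0.0312 0.1558] [ 0.5544 -0.4071 -0.3022] 0.5003198653747242 -0.08623877172317243
```

View pics/w4.png

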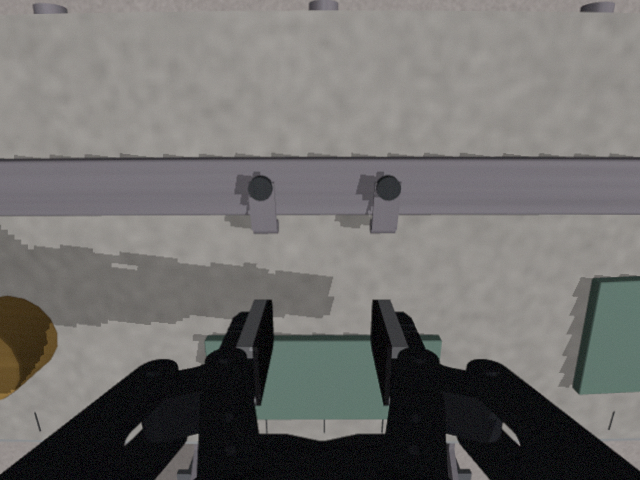

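Run:
```python
from h import *
s=read_state()
for r,z in((335.5,.144),(342,.144),(342,.138)):
    p=onz('wrist',(323,r),z,s); print(r,z,p[0]*.973+p[1]*.230,p[1]*.973-p[0]*.230)
p=onz('wrist',(323,441),.138,s);print('edge',p[0]*.973+p[1]*.230)
```

```text
335.5 0.144 0.5159361070304653 -0.08572797121214595
342 0.144 0.5193238782818207 -0.08572832358299431
342 0.138 0.523076109895447 -0.08571224687449988
edge 0.5826417381661878
```

drive_tool --pt "-3 -0.7 0 0 0 0 40" --pt "0 0 -5 0 0 0 40" --pt "0 0 -6 0 0 0 40" --pt "0 0 -4 0 0 0 40" --pt "0 0 -1.5 0 0 0 40" --pt "0 0 -0.5 0 0 0 40" --pt "0 0 -0.5 0 0 0 40" --pt "0 0 -0.5 0 0 0 40" --pt "0 0 0 0 0 0 40" --pt "0 0 0 0 0 0 40"

```text
time_s: 16.52
eef_pos: [0.5035, 0.0304, 0.1377]
tcp_rot: [-0.362, 3.121, -0.0]
force: [-0.9, -1.4, -0.7]
gripper_width: 0.0401
grasp_force: 0.0
```

Now I creep forward at under 4 mm/s until the fingers touch the rear edge.

drive_tool --pt "0.4 0.1 0 0 0 0 40" --pt "0.4 0.1 0 0 0 0 40" --pt "0.4 0.1 0 0 0 0 40" --pt "0.4 0.1 0 0 0 0 40" --pt "0.4 0.1 0 0 0 0 40" --pt "0.4 0.1 0 0 0 0 40" --pt "0.4 0.1 0 0 0 0 40" --pt "0.4 0.1 0 0 0 0 40" --pt "0.4 0.1 0 0 0 0 40" --pt "0.4 0.1 0 0 0 0 40"

```text
time_s: 17.77
eef_pos: [0.5075, 0.0314, 0.1377]
tcp_rot: [-0.362, 3.121, -0.0]
force: [0.6, -0.1, -0.4]
gripper_width: 0.0401
grasp_force: 0.0
```

drive_tool --pt "0.4 0.1 0 0 0 0 40" --pt "0.4 0.1 0 0 0 0 40" --pt "0.4 0.1 0 0 0 0 40" --pt "0.4 0.1 0 0 0 0 40" --pt "0.4 0.1 0 0 0 0 40" --pt "0.4 0.1 0 0 0 0 40" --pt "0.4 0.1 0 0 0 0 40" --pt "0.4 0.1 0 0 0 0 40" --pt "0.4 0.1 0 0 0 0 40" --pt "0.4 0.1 0 0 0 0 40"

```text
time_s: 19.02
eef_pos: [0.5115, 0.0324, 0.1377]
tcp_rot: [0.362, -3.121, 0.0]
force: [0.9, 0.1, -0.7]
gripper_width: 0.0403
grasp_force: 0.0
```

drive_tool --pt "0.4 0.1 0 0 0 0 40" --pt "0.4 0.1 0 0 0 0 40" --pt "0.4 0.1 0 0 0 0 40" --pt "0.4 0.1 0 0 0 0 40" --pt "0.4 0.1 0 0 0 0 40" --pt "0.4 0.1 0 0 0 0 40" --pt "0.4 0.1 0 0 0 0 40" --pt "0.4 0.1 0 0 0 0 40" --pt "0.4 0.1 0 0 0 0 40" --pt "0.4 0.1 0 0 0 0 40"

```text
time_s: 20.27
eef_pos: [0.5155, 0.0334, 0.1377]
tcp_rot: [0.362, -3.121, 0.0]
force: [0.6, -0.0, -0.5]
gripper_width: 0.0401
grasp_force: 0.1
```

Run:
```python
from h import *
s=read_state(); print(s['eef_pos'],s['force'],s['time_s'])
cv2.imwrite('pics/w5.png',eyes.get_image('wrist')[:,:,::-1])
```

```text
[0.51546078 0.03337055 0.13767901] [ 0.58633992 -0.01131441 -0.54267132] 20.275
```

View pics/w5.png

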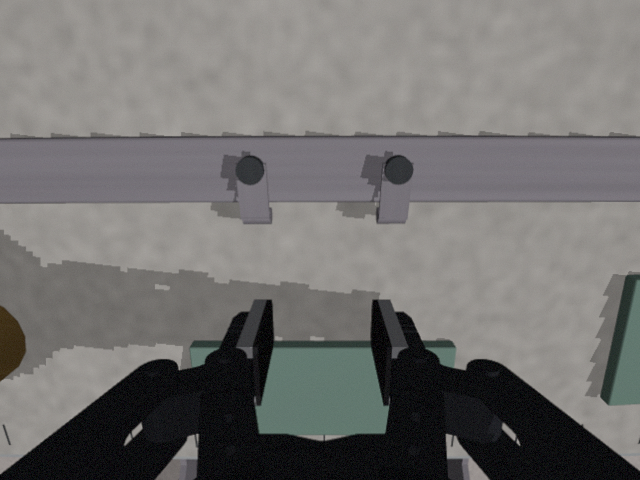

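Rear edge is at row 342 and the pads have reached it or nearly so; the sliding force is only about 0.1 N and can't be felt. I creep a few mm more, then push steadily.

drive_tool --pt "0.4 0.1 0 0 0 0 40" --pt "0.4 0.1 0 0 0 0 40" --pt "0.4 0.1 0 0 0 0 40" --pt "0.4 0.1 0 0 0 0 40" --pt "0.4 0.1 0 0 0 0 40" --pt "0.4 0.1 0 0 0 0 40" --pt "0.4 0.1 0 0 0 0 40" --pt "0.4 0.1 0 0 0 0 40" --pt "0.4 0.1 0 0 0 0 40" --pt "0.4 0.1 0 0 0 0 40"

```text
time_s: 21.58
eef_pos: [0.5195, 0.0344, 0.1377]
tcp_rot: [0.362, -3.121, 0.0]
force: [0.0, 0.6, 0.1]
gripper_width: 0.0402
grasp_force: 0.0
```

drive_tool --pt "0.4 0.1 0 0 0 0 40" --pt "0.4 0.1 0 0 0 0 40" --pt "0.4 0.1 0 0 0 0 40" --pt "0.4 0.1 0 0 0 0 40" --pt "0.4 0.1 0 0 0 0 40" --pt "0.4 0.1 0 0 0 0 40" --pt "0.4 0.1 0 0 0 0 40" --pt "0.4 0.1 0 0 0 0 40" --pt "0.4 0.1 0 0 0 0 40" --pt "0.4 0.1 0 0 0 0 40"

```text
time_s: 22.82
eef_pos: [0.5235, 0.0354, 0.1377]
tcp_rot: [0.362, -3.121, 0.0]
force: [0.2, -0.2, -0.1]
gripper_width: 0.0398
grasp_force: 0.1
```

Run:
```python
from h import *
s=read_state(); print(s['eef_pos'],s['force'],s['time_s'])
cv2.imwrite('pics/w6.png',eyes.get_image('wrist')[:,:,::-1])
a=cv2.imread('pics/w5.png')[320:360,180:470].astype(int);b=cv2.imread('pics/w6.png')[320:420,180:470].astype(int)
for im in('w4','w5','w6'):
    g=cv2.imread(f'pics/{im}.png').astype(int)
    for c in (200,325,435): 
        col=g[300:430,c-2:c+3].mean(1); d=col[:,1]-col[:,2]; print(im,c,300+np.argmax(d>12),end=' ')
    print()
```

```text
[0.52348813 0.03538096 0.13766604] [ 0.16033285 -0.22214831 -0.11314447] 22.825
w4 200 300 w4 325 336 w4 435 336 
w5 200 343 w5 325 342 w5 435 342 
w6 200 343 w6 325 342 w6 435 342
```

Rear edge stays at row 342 relative to the tool, so contact is made and the strip moves squarely with it. I push on.

drive_tool --pt "0.8 0.2 0 0 0 0 40" --pt "1.2 0.3 0 0 0 0 40" --pt "1.6 0.4 0 0 0 0 40" --pt "2 0.5 0 0 0 0 40" --pt "2.4 0.6 0 0 0 0 40" --pt "2.4 0.6 0 0 0 0 40" --pt "2.4 0.6 0 0 0 0 40" --pt "2.4 0.6 0 0 0 0 40" --pt "2.4 0.6 0 0 0 0 40" --pt "2.4 0.6 0 0 0 0 40"

```text
time_s: 24.12
eef_pos: [0.5436, 0.0404, 0.1377]
tcp_rot: [-0.362, 3.121, -0.0]
force: [-0.7, -0.5, -0.0]
gripper_width: 0.0397
grasp_force: 0.1
```

drive_tool --pt "2.4 0.6 0 0 0 0 40" --pt "2.4 0.6 0 0 0 0 40" --pt "2.4 0.6 0 0 0 0 40" --pt "2.4 0.6 0 0 0 0 40" --pt "2.4 0.6 0 0 0 0 40" --pt "2.4 0.6 0 0 0 0 40"

```text
time_s: 24.88
eef_pos: [0.5581, 0.044, 0.1377]
tcp_rot: [-0.362, 3.121, -0.0]
force: [0.0, 0.5, -0.7]
gripper_width: 0.0398
grasp_force: 0.0
```

Run:
```python
from h import *
s=read_state(); print(s['eef_pos'],s['force'],s['time_s'])
a=eyes.get_image('wrist')[200:,100:540,::-1]; b=eyes.get_image('side')[150:270,250:370,::-1]
cv2.imwrite('pics/c7.png',cv2.hconcat([a,cv2.resize(b,(280,280),interpolation=3)]))
```

```text
[0.5580606  0.04402472 0.13769869] [ 0.02640671  0.49883775 -0.65426153] 24.875
```

View pics/c7.png

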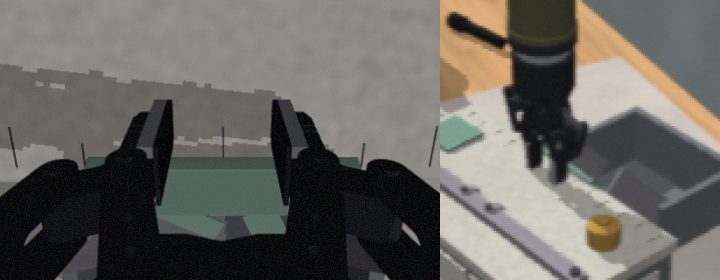

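The strip is at the tipping point: its rear edge shows at row about 357 and it projects over the chute, square and in line. I continue the push.

drive_tool --pt "2.4 0.6 0 0 0 0 40" --pt "2.4 0.6 0 0 0 0 40" --pt "2.4 0.6 0 0 0 0 40" --pt "2.4 0.6 0 0 0 0 40" --pt "2.4 0.6 0 0 0 0 40" --pt "0 0 0 0 0 0 40" --pt "0 0 0 0 0 0 40" --pt "0 0 0 0 0 0 40"

```text
time_s: 25.98
eef_pos: [0.5698, 0.047, 0.1377]
tcp_rot: [0.362, -3.121, 0.0]
force: [0.1, 0.8, 0.2]
gripper_width: 0.0397
grasp_force: 0.0
```

Run:
```python
from h import *
s=read_state(); print(s['eef_pos'],s['force'],s['time_s'])
a=eyes.get_image('wrist')[200:,100:540,::-1]; b=eyes.get_image('side')[150:270,250:370,::-1]
cv2.imwrite('pics/c8.png',cv2.hconcat([a,cv2.resize(b,(280,280),interpolation=3)]))
```

```text
[0.56979884 0.04695872 0.13768907] [0.1257563  0.77283646 0.22974716] 25.975
```

View pics/c8.png

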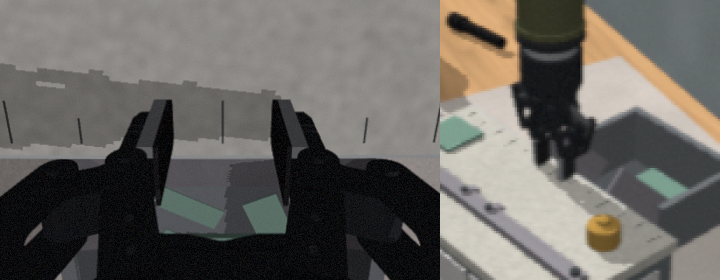

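It has dropped off the top and lies in the bin. I retreat upward and check.

drive_tool --pt "0 0 5 0 0 0 40" --pt "0 0 15 0 0 0 40" --pt "-10 5 25 0 0 0 40" --pt "-20 5 25 0 0 0 40" --pt "-25 5 25 0 0 0 40" --pt "-25 5 15 0 0 0 40" --pt "-15 5 5 0 0 0 40" --pt "0 0 0 0 0 0 40" --pt "0 0 0 0 0 0 40"

```text
time_s: 27.2
eef_pos: [0.4754, 0.0718, 0.2523]
tcp_rot: [0.362, -3.121, 0.0]
force: [-0.3, 0.3, 0.0]
gripper_width: 0.0399
grasp_force: 0.0
```

Run:
```python
from h import *
s=read_state(); print(s['eef_pos'],s['force'],s['time_s'])
a=eyes.get_image('top')[140:370,200:430,::-1]; b=eyes.get_image('side')[150:350,180:420,::-1]
cv2.imwrite('pics/c9.png',cv2.hconcat([cv2.resize(a,(400,400)),cv2.copyMakeBorder(cv2.resize(b,(400,333)),0,67,0,0,0)]))
for n in('side','top'):
    for t in('offcut','pane','weight'):
        r=nets.mark_of(n,t); print(n,t,[(np.round(x['centre'],0),round(x['confidence'],2)) for x in r[:2]])
```

```text
[0.47544612 0.0717646  0.25233033] [-0.28100912  0.34153809  0.01201225] 27.2
side offcut [(array([322., 253.]), 0.6), (array([347., 232.]), 0.59)]
side pane [(array([214., 211.]), 0.71), (array([256., 206.]), 0.67)]
side weight [(array([320., 253.]), 0.72), (array([304., 222.]), 0.32)]
top offcut [(array([295., 240.]), 0.74)]
top pane []
top weight [(array([364., 249.]), 0.74)]
```

View pics/c9.png

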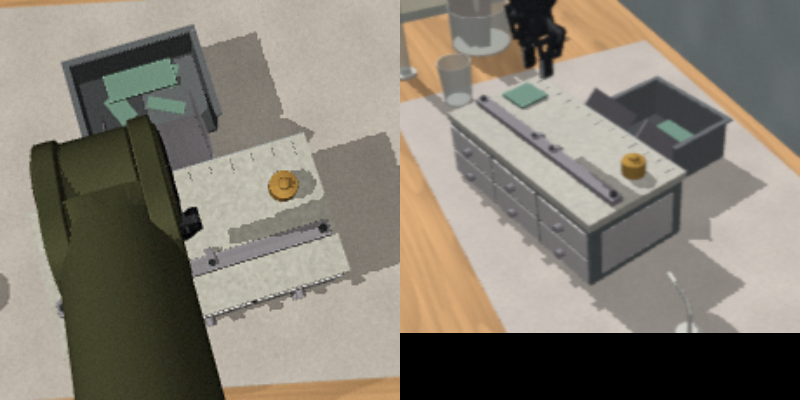

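The top view shows the strip lying whole in the bin at about (140,80). The pane and the weight are where they were, and the top is clear.

```bash
python3 -c "
from plant import ctrl
print(ctrl.sign_off())"
```

```text
the job is handed in; nothing more can be done
None
```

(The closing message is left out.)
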